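# Find the socket for the bearing nut

### The arm

A 7-joint arm with a two-finger parallel gripper is mounted at the origin on the work surface. World frame = base frame: x ahead of the robot, y to its left, z up, the work surface at z = 0. Lengths are in m, angles in degrees, forces in N, time in s.
With the tool pointing down it reaches from about 0.4 to 0.85 m from the base axis. Payload 4.5 kg.
Tool frame: the origin (TCP) lies at the very end of the fingers, on their centre line; the grasp point (between the pads) lies 19 mm behind it; z points along the fingers, y is the direction in which the jaws open and shut (so a half turn about z gives the same grasp; the last joint's range is limited). The gripper opens to 85 mm and grips with 20 to 120 N. Pads are 22 mm wide; open, the fingers measure 114 mm over their backs; the gripper's body (76 mm by 85 mm) begins 54 mm behind the grasp point. The pads swing forward as they close: fully open they stand 13 mm farther back than shut.
Start: joints at [1.937, 39.483, -11.15, 89.685, 9.013, 51.709, -12.324], TCP at [0.625, 0, 0.231] pointing down, gripper open.
Joint ranges: [-172.22, 172.22], [-26.19, 119.32], [-84.43, 86.54], [7.71, 146.69], [-57.33, 237.33], [2.42, 119.75], [-152.13, 152.13]. Speed limits (degrees/s): [147.25, 147.25, 180, 180, 180, 180, 180].

### API

Orientations are given as a 3x3 rotation matrix whose columns are the frame's x, y, z axes.
In Python, from workcell import * gives the robot as it stands.
- The arm moves only by the shell command python3 -m pendant 'ROWS' [FORCE]. ROWS is JSON, a list of rows, each an object of numbers: "fingers": the finger opening in mm, from 0 to 85.4; "x", "y", "z": the shift along the world's x, y, z each as a share of 0.5 m, from -1 to 1; "yaw": the turn about the world's z as a share of pi/4 rad, from -1 to 1. A call has 1 to 12 rows; each row shifts and turns the commanded pose from where the row before left it; what a row does not reach is not made up. A row lasts 1/12 s, in which the tool goes at most 41.7 mm and 7.16 degrees, less where a joint would pass 70% of its speed; a pose out of reach is approached as far as the arm can. A call with a number of a shift or a turn outside -1 to 1 is refused whole. A call with a gripper value outside its range is refused whole. The fingers move at their own pace and stop on an object; FORCE is the grip in N (left out, the last holds). Time passes only in rows, so rows that do not move let the fingers close. It gives the time, the measured TCP pose, the force and the opening at its end, in the units of the state.
- get_obs(): the state, without advancing time (a new reading comes with each control period).
- grab_frame(name): name is "scene" or "side" or "wrist"; returns a dict with "color" (400x640x3 uint8, red, green, blue), "intrinsics" (3x3 intrinsics, pixels), "pose" (4x4, takes a point from camera to world coordinates). Camera axes: x right, y up, looking along -z (the intrinsics and any distortion apply to the point x, -y, -z); pixel columns grow to the right and rows downward; lengths in m; the calibration is good to about 2 mm. A picture is of the moment at which its call begins. There is no depth.
- hand_in(): hands the job in, once; it reports no verdict.
Trained networks look in a picture, given as the dict that the camera call returned (one of the last four; its "shot" number tells which), for a name from the list of things; names that differ only in an ending like _2 or _b are one class to them, and where a whole thing is asked for, a point or a joint stands for the part that bears it (a point fixed in the world has none). Each returns a list of dicts, best first, with "p" (0 to 1); they miss things now and then, are a little off and sometimes report something else, mostly with a low value. They report only what shows in the picture. A call takes as long as a camera call. They do not tell look-alikes from the thing itself.
- find_in(name, picture): "pixel" ([row, column] in pixels, amid what is visible of it).
The state is a dict: "time_s": time; "q": joint angles; "joint_vel": joint speeds; "tau": joint torques, N m; "position": TCP position; "ee_rot": TCP orientation; "contact_force": force on the tool from outside, world axes, zero at the start; "moment": the same for the moment, N m; "grip_width": finger opening in m.
Only numpy, scipy, OpenCV 4.12 (cv2) and the standard library are available. Lean on these libraries where they do the work, as an engineer would, in place of code of your own. Each camera call takes 0.05 s, during which the arm holds its last target.

### The job

Lift the round lid off the green bearing housing by its knob and lay it flat on the bench, knob up and clear of the housing. Then try the sockets on the hex nut inside to find the one that fits, the smallest that slides fully down over the nut; stand any that does not fit back upright on the rubber mat, and leave the other things on the bench alone. Finish while still gripping the socket that fits, upright and fully seated on the nut: do not let go of it.

Things in the scene. Friction and masses are not known exactly. Their poses are not given: they have to be found in the camera images.
- housing: green bearing housing bolted to the bench: square foot 140 x 140 x 6 mm, open round pot 124 mm outside, 110 mm inside diameter, rim 46 mm above the bench. Origin: centre of its underside, on the bench, z up. A hub with a hex nut stands in its middle on a floor 6 mm above the bench
- lid: loose round steel lid, 128 mm wide, on the housing's rim; 0.2 to 0.45 kg. Origin: centre of its underside (a 100 mm step 4 mm deep; at bench height when laid down); plate top 10 mm above the origin, then a thin stem, then a black knob 28 mm wide, 22 to 46 mm above the origin. Any yaw. The bench right of the housing as the robot sees it (about x 0.53, y -0.29) is clear
- hub_a: fixed aluminium hub 60 mm wide, 14 mm thick, with a brass hex nut 14 to 30 mm above the origin (top 3 mm bevelled), stud end to 34 mm. Origin: centre of its underside, z up; two of the nut's flats are square to x. hub_a or hub_b is in the housing (same x and y as it), the other is a spare on the plywood board; which one changes. Their nuts differ, unmarked, 18 to 31 mm over flats
- hub_b: fixed aluminium hub 60 mm wide, 14 mm thick, with a brass hex nut 14 to 30 mm above the origin (top 3 mm bevelled), stud end to 34 mm. Origin: centre of its underside, z up; two of the nut's flats are square to x. A socket fully home rests its mouth on the hub, 14 mm above this origin; one too small stops on the nut, 13 to 16 mm higher
- socket_red: the middle of three sockets standing mouth down on the mat: round steel body 38 mm wide, 50 mm high, red ring; above it a dark square adapter 20 x 20 mm up to 95 mm: grip this. Origin: centre of its mouth (underside), z up, x and y square to the adapter's faces. Hexagonal mouth 26 mm deep, two flats square to x, 1 mm larger all round than its nut. 0.15 to 0.25 kg
- socket_yellow: the largest of three sockets standing mouth down on the mat: round steel body 46 mm wide, 50 mm high, yellow ring; above it a dark square adapter 20 x 20 mm up to 95 mm: grip this. Origin: centre of its mouth (underside), z up, x and y square to the adapter's faces. Mouth as on the red one, wider. On too small a nut a socket goes down but is loose by mm and spins. 0.21 to 0.35 kg
- socket_blue: the smallest of three sockets standing mouth down on the mat: round steel body 32 mm wide, 50 mm high, blue ring; above it a dark square adapter 20 x 20 mm up to 95 mm: grip this. Origin: centre of its mouth (underside), z up, x and y square to the adapter's faces. Mouth as on the red one, narrower. Tried from the smallest up, the first to go fully home fits. 0.11 to 0.19 kg
- mat: flat black rubber mat 280 (along its x) x 120 x 4 mm, fixed to the bench; origin: centre of its underside. The three sockets stand on it in a row along its x, 80 mm apart, in any order; their places in the row are where to stand one back
- jar: bystander: amber screw jar, 68 mm diameter, 80 mm high; origin under its centre
- glue: bystander: white glue bottle, 56 mm diameter, 150 mm high; origin under its centre
- wrench: bystander: steel wrench lying flat, 170 mm long; origin under its middle
- screwdriver: bystander: orange-handled screwdriver lying flat, 200 mm long; origin under its middle
- offcut: bystander: softwood offcut 110 x 50 x 35 mm; origin under its centre
- tape: bystander: grey tape measure 65 x 62 x 28 mm; origin under its centre
Not all that is in view belongs to the job. Leave any pink look-alike of the socket_blue alone.

How it is judged (in metres and radians):
On the way:
1. the lid is off the housing and lies flat on the bench, released (horizontal distance between lid and housing above 0.13 m and height (world z) of lid below 0.009 m and angle between lid's own z axis and vertical below 0.08 rad and linear speed of lid below 0.03 m/s and contact force between the fingers and lid below 0.1 N), for 0.2 s.
At the end, for the whole second after the job is handed in: Lid flat (0.08 rad), released on the bench, over 130 mm from the housing's centre. Fitting socket down to within 4 mm of the hub face and of the nut's axis, tilt under 0.07 rad, gripped with over 1.5 N. Other two sockets upright (0.1 rad), untouched, at rest, centres on the mat (all of step 1 and x of socket_yellow in the frame of mat between -0.14 and 0.14 m and y of socket_yellow in the frame of mat between -0.06 and 0.06 m and height (world z) of socket_yellow below 0.009 m and angle between socket_yellow's own z axis and vertical below 0.1 rad and linear speed of socket_yellow below 0.03 m/s and contact force between each of the arm, the fingers and socket_yellow below 0.1 N and ((horizontal distance between hub_a and housing below 0.012 m and horizontal distance between socket_red and hub_a below 0.004 m and z of socket_red in the frame of hub_a below 0.018 m and angle between socket_red's own z axis and vertical below 0.07 rad and contact force between the fingers and socket_red above 1.5 N and x of socket_blue in the frame of mat between -0.14 and 0.14 m and y of socket_blue in the frame of mat between -0.06 and 0.06 m and height (world z) of socket_blue below 0.009 m and angle between socket_blue's own z axis and vertical below 0.1 rad and linear speed of socket_blue below 0.03 m/s and contact force between each of the arm, the fingers and socket_blue below 0.1 N) or (horizontal distance between hub_b and housing below 0.012 m and horizontal distance between socket_blue and hub_b below 0.004 m and z of socket_blue in the frame of hub_b below 0.018 m and angle between socket_blue's own z axis and vertical below 0.07 rad and contact force between the fingers and socket_blue above 1.5 N and x of socket_red in the frame of mat between -0.14 and 0.14 m and y of socket_red in the frame of mat between -0.06 and 0.06 m and height (world z) of socket_red below 0.009 m and angle between socket_red's own z axis and vertical below 0.1 rad and linear speed of socket_red below 0.03 m/s and contact force between each of the arm, the fingers and socket_red below 0.1 N))); the arm keeps its last pose, push and grip.
It fails at once if another thing on the bench (jar, glue, wrench, screwdriver, offcut, tape) is moved by more than 30 mm (distance of any of jar, glue, wrench, screwdriver, offcut, tape from where it was at the start of the episode above 0.03 m).
It also fails if it takes over 72 s, if anything falls off the work surface, if the arm or the gripper's body presses on something with over 40 N, if the wrist force passes 120 N, or if a joint passes its speed limit or range.

## Working session

There is one attempt and no reset: what is moved stays moved. The work goes in short steps, Python scripts to look and compute and a shell command to move; the robot and the scene stay as the last step left them, time stands still between calls to the robot, and variables do not carry over. Pictures are saved under pics/ and viewed, and the job is handed in when it is done.

```bash
ls; mkdir -p pics
cat > h.py <<'E'
from workcell import *
import numpy as np, cv2
def save(f,n,crop=None,s=1):
    im=f["color"][:,:,::-1]
    if crop: r0,r1,c0,c1=crop; im=im[r0:r1,c0:c1]
    if s!=1: im=cv2.resize(im,None,fx=s,fy=s,interpolation=cv2.INTER_CUBIC)
    cv2.imwrite("pics/"+n,im)
def ray(f,r,c):
    K=np.array(f["intrinsics"]);T=np.array(f["pose"])
    d=np.array([(c-K[0,2])/K[0,0],-(r-K[1,2])/K[1,1],-1.])
    return T[:3,3],T[:3,:3]@d
def at(f,r,c,z):
    o,d=ray(f,r,c); return o+d*(z-o[2])/d[2]
def proj(f,p):
    K=np.array(f["intrinsics"]);T=np.array(f["pose"])
    q=T[:3,:3].T@(np.array(p)-T[:3,3]); 
    return K[1,1]*(-q[1]/-q[2])+K[1,2], K[0,0]*(q[0]/-q[2])+K[0,2]
E
python3 - <<'E'
from h import *
fs={}
for n in ["scene","side","wrist"]:
    f=grab_frame(n); save(f,n+"0.png"); fs[n]=f; print(n,{k:v for k,v in f.items() if k not in("color",)})
for n,f in fs.items():
    for o in ["housing","lid","hub_a","socket_red","socket_yellow","socket_blue","mat","jar","glue"]:
        print(n,o,[(np.round(d["pixel"]).tolist(),round(d["p"],2)) for d in find_in(o,f)][:4])
print(get_obs())
E
```

```text
pics
scene {'intrinsics': array([[479.85665466,   0.        , 323.95323833],
       [  0.        , 479.85665466, 198.39675951],
       [  0.        ,   0.        ,   1.        ]]), 'pose': array([[ 0.75175302, -0.5027228 ,  0.42677533,  1.18559148],
       [ 0.65930341,  0.58636939, -0.47062719, -0.74032197],
       [-0.01365297,  0.63516984,  0.77225182,  1.16948807],
       [ 0.        ,  0.        ,  0.        ,  1.        ]]), 'shot': 1}
side {'intrinsics': array([[375.4585824 ,   0.        , 327.22469849],
       [  0.        , 375.4585824 , 203.98671814],
       [  0.        ,   0.        ,   1.        ]]), 'pose': array([[ 0.99546544,  0.07399017, -0.05978307,  0.51613507],
       [-0.09503757,  0.80037319, -0.59192112, -0.62986752],
       [ 0.00405242,  0.59491865,  0.8037757 ,  0.8087433 ],
       [ 0.        ,  0.        ,  0.        ,  1.        ]]), 'shot': 2}
wrist {'intrinsics': array([[334.09163122,   0.        , 321.64735611],
       [  0.        , 334.09163122, 199.96124224],
       [  0.        ,   0.        ,   1.        ]]), 'pose': array([[ 9.99998351e-01, -9.76
[... 1609 characters left out ...]
25, -12.32356451]), 'joint_vel': array([ 0.00210711,  0.02705165, -0.06334834, -0.01625071,  0.01562449,
       -0.08112497,  0.06724279]), 'tau': array([ 1.39704184e-04, -5.39547479e+01, -1.26685772e+00, -1.58880794e+01,
        1.00066216e-02,  1.45923237e-03, -4.46352182e-07]), 'position': array([6.25027996e-01, 6.52660676e-05, 2.31336128e-01]), 'ee_rot': array([[-1.00373572e-04,  9.99999989e-01,  1.07633900e-04],
       [ 9.99999995e-01,  1.00371800e-04,  1.64687814e-05],
       [ 1.64579778e-05,  1.07635552e-04, -9.99999994e-01]]), 'contact_force': array([ 0.00163139, -0.83984046,  0.16980462]), 'moment': array([-0.01207298,  0.01019581, -0.04078832]), 'grip_width': 0.08546746104570813}
```

View pics/scene0.png

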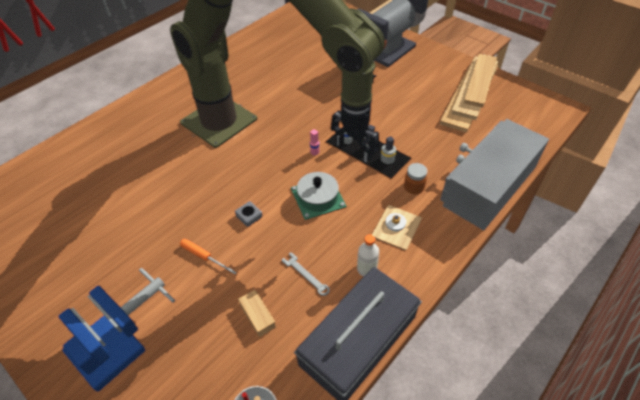

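View pics/side0.png

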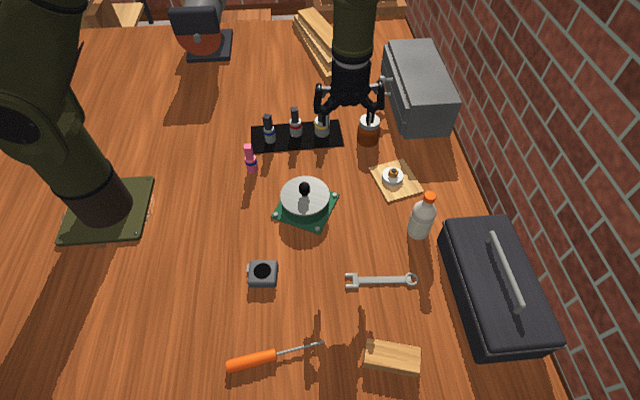

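View pics/wrist0.png

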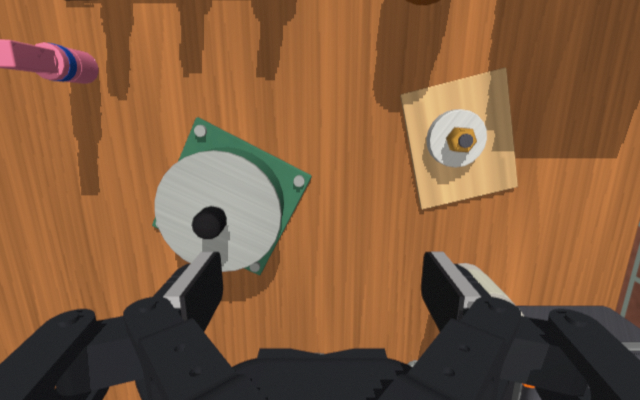

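Run:
```python
from h import *
import cv2
a=cv2.imread("pics/side0.png")[100:240,235:445]; cv2.imwrite("pics/side0c.png",cv2.resize(a,None,fx=3.8,fy=3.8,interpolation=cv2.INTER_CUBIC))
a=cv2.imread("pics/wrist0.png")[100:300,130:330]; cv2.imwrite("pics/wrist0c.png",cv2.resize(a,None,fx=3,fy=3,interpolation=cv2.INTER_CUBIC))
```

```text
(no output)
```

View pics/side0c.png

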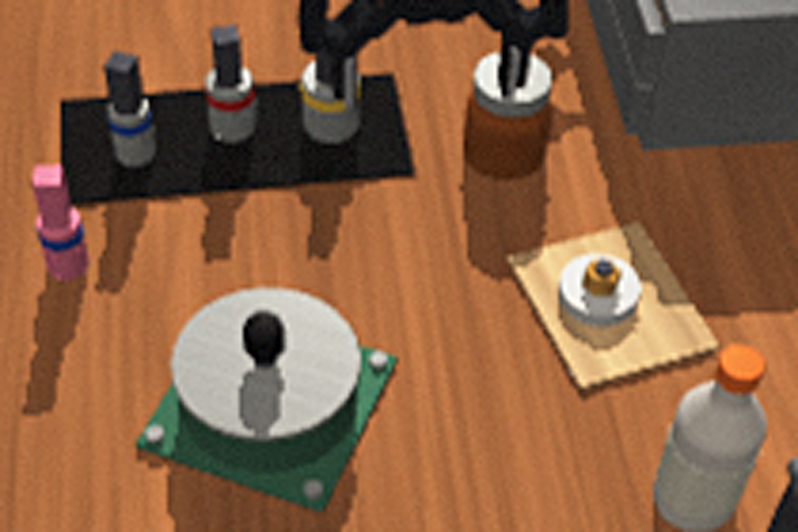

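View pics/wrist0c.png

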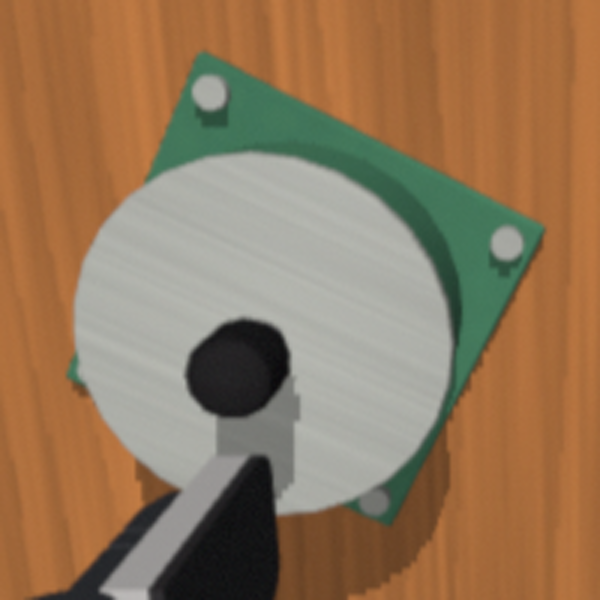

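```bash
cat >> h.py <<'E'
def p3(*a): print(np.round(a[-1],4), a[:-1])
E
cat > calib.py <<'E'
import numpy as np
S=dict(intrinsics=np.array([[375.4585824,0,327.22469849],[0,375.4585824,203.98671814],[0,0,1]]),pose=np.array([[0.99546544,0.07399017,-0.05978307,0.51613507],[-0.09503757,0.80037319,-0.59192112,-0.62986752],[0.00405242,0.59491865,0.8037757,0.8087433],[0,0,0,1]]))
W=dict(intrinsics=np.array([[334.09163122,0,321.64735611],[0,334.09163122,199.96124224],[0,0,1]]),pose=np.array([[1,-9.76e-4,1.53e-3,.625388],[5.336e-4,.963996,.265918,.0668158],[-1.736e-3,-.265916,.9639945,.37355],[0,0,0,1]]))
E
python3 - <<'E'
from h import *
from calib import *
c=lambda x,y,s,x0,y0:(y/s+y0,x/s+x0)
p3("knobW",at(W,*c(230,375,3,130,100),.088))
p3("plateW",at(W,*c(264,333,3,130,100),.052))
s=lambda x,y:c(x,y,3.8,235,100)
p3("knobS",at(S,*s(264,338),.076))
p3("plateS",at(S,*s(265,362),.052))
for n,x,y in [("blue",122,65),("red",227,37)]: p3(n,"top",at(S,*s(x,y),.099))
for n,x,y in [("blue",130,118),("red",231,92),("yel",331,92)]: p3(n,"ring?",at(S,*s(x,y),.045))
for n,x,y in [("blue",134,153),("red",233,131),("yel",333,128)]: p3(n,"base",at(S,*s(x,y),.01))
for x,y in [(60,102),(78,203),(413,175),(393,75)]: p3("mat",at(S,*s(x,y),.004))
p3("pink top",at(S,*s(48,175),.095)); p3("pink base",at(S,*s(68,262),.01))
p3("hub spare",at(S,*s(601,290),.03))
p3("jar",at(S,*s(512,80),.08));p3("glue",at(S,*s(741,365),.15))
for x,y in [(203,50),(545,230),(390,525)]: p3("foot",at(W,*c(x,y,3,130,100),.006))
E
```

```text
[ 0.5208 -0.0356  0.088 ] ('knobW',)
[ 0.5204 -0.0335  0.052 ] ('plateW',)
[ 0.5184 -0.0384  0.076 ] ('knobS',)
[ 0.5179 -0.0397  0.052 ] ('plateS',)
[0.4283 0.2136 0.099 ] ('blue', 'top')
[0.5077 0.2384 0.099 ] ('red', 'top')
[0.4278 0.2151 0.045 ] ('blue', 'ring?')
[0.5073 0.2378 0.045 ] ('red', 'ring?')
[0.586  0.2307 0.045 ] ('yel', 'ring?')
[0.4268 0.2129 0.01  ] ('blue', 'base')
[0.5064 0.231  0.01  ] ('red', 'base')
[0.587  0.2272 0.01  ] ('yel', 'base')
[0.3656 0.285  0.004 ] ('mat',)
[0.3824 0.1676 0.004 ] ('mat',)
[0.646  0.1743 0.004 ] ('mat',)
[0.6435 0.2932 0.004 ] ('mat',)
[0.3761 0.1066 0.095 ] ('pink top',)
[0.3771 0.101  0.01  ] ('pink base',)
[0.7624 0.0207 0.03  ] ('hub spare',)
[0.7209 0.1922 0.08  ] ('jar',)
[ 0.7945 -0.1439  0.15  ] ('glue',)
[0.4923 0.0576 0.006 ] ('foot',)
[ 0.6136 -0.0075  0.006 ] ('foot',)
[ 0.5498 -0.1294  0.006 ] ('foot',)
```

```bash
python3 -m pendant '[{"x":-0.0525,"y":-0.018,"z":-0.05,"fingers":85},{"x":-0.0525,"y":-0.018,"z":-0.05,"fingers":85},{"x":-0.0525,"y":-0.018,"z":-0.05,"fingers":85},{"x":-0.0525,"y":-0.018,"z":-0.05,"fingers":85},{"fingers":85}]' 40
python3 - <<'E'
from h import *
f=grab_frame("wrist"); save(f,"w1.png"); o=get_obs(); print(o["position"],o["contact_force"])
print(proj(f,[.52,-.036,.088]), proj(f,[.52,-.036,.052]))
E
```

```text
[6.25041870e-01 3.17070113e-05 2.31332380e-01] [0.98987176 0.34716272 0.28814608]
(np.float64(225.31115649790505), np.float64(205.11668623230912)) (np.float64(213.25238962457385), np.float64(217.07944060529223))schema error: expected keys fingers, x, y, z, yaw
```

View pics/w1.png

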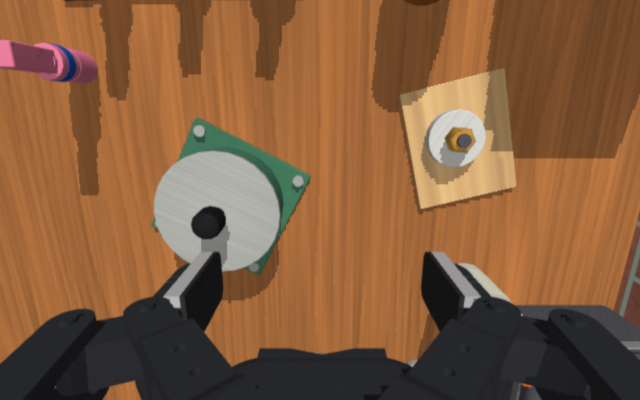

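All keys are required; view unchanged (knob at row 223, col 208). Resending.

```bash
python3 -m pendant '[{"x":-0.0525,"y":-0.018,"z":-0.05,"yaw":0,"fingers":85},{"x":-0.0525,"y":-0.018,"z":-0.05,"yaw":0,"fingers":85},{"x":-0.0525,"y":-0.018,"z":-0.05,"yaw":0,"fingers":85},{"x":-0.0525,"y":-0.018,"z":-0.05,"yaw":0,"fingers":85},{"x":0,"y":0,"z":0,"yaw":0,"fingers":85}]' 40
python3 - <<'E'
from h import *
f=grab_frame("wrist"); save(f,"w2.png"); o=get_obs(); print(o["position"],o["contact_force"])
print(proj(f,[.52,-.036,.088]), proj(f,[.52,-.036,.052]))
E
```

```text
time_s: 1.97
position: [0.5093, -0.0389, 0.1274]
ee_rot: [[0.002, 1.0, -0.018], [1.0, -0.002, -0.003], [-0.003, -0.018, -1.0]]
contact_force: [-0.4, -0.6, 0.1]
grip_width: 0.0846
[ 0.51451933 -0.03760317  0.12923028] [1.39201902 0.40072437 0.99926104]
(np.float64(222.59710778205238), np.float64(340.154862874252)) (np.float64(204.92758703326194), np.float64(338.2853762383867))
```

View pics/w2.png

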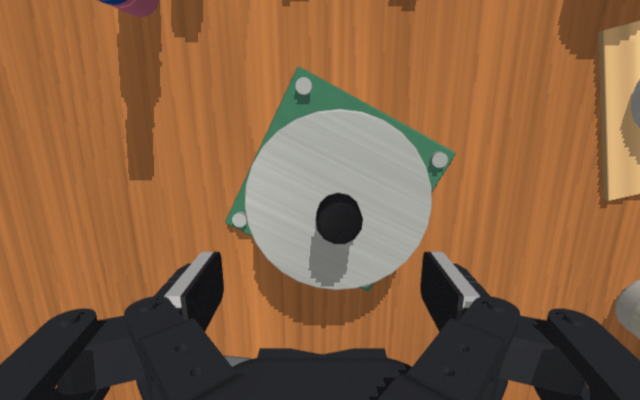

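```bash
python3 -m pendant '[{"x":0,"y":0,"z":-0.05,"yaw":0,"fingers":85},{"x":0,"y":0,"z":-0.05,"yaw":0,"fingers":70},{"x":0,"y":0,"z":-0.042,"yaw":0,"fingers":50},{"x":0,"y":0,"z":0,"yaw":0,"fingers":20},{"x":0,"y":0,"z":0,"yaw":0,"fingers":20},{"x":0,"y":0,"z":0,"yaw":0,"fingers":20},{"x":0,"y":0,"z":0,"yaw":0,"fingers":20},{"x":0,"y":0,"z":0,"yaw":0,"fingers":20}]' 60
python3 - <<'E'
from h import *
f=grab_frame("wrist"); save(f,"w3.png"); o=get_obs(); print(o["position"],o["contact_force"],o["grip_width"])
E
```

```text
time_s: 2.68
position: [0.5213, -0.0358, 0.0616]
ee_rot: [[0.0, 1.0, 0.003], [1.0, -0.0, 0.0], [0.0, 0.003, -1.0]]
contact_force: [1.2, -0.6, 0.4]
grip_width: 0.0264
[ 0.52127315 -0.03580305  0.06148379] [1.04348607 1.49632059 1.6196061 ] 0.026257617125734777
```

View pics/w3.png

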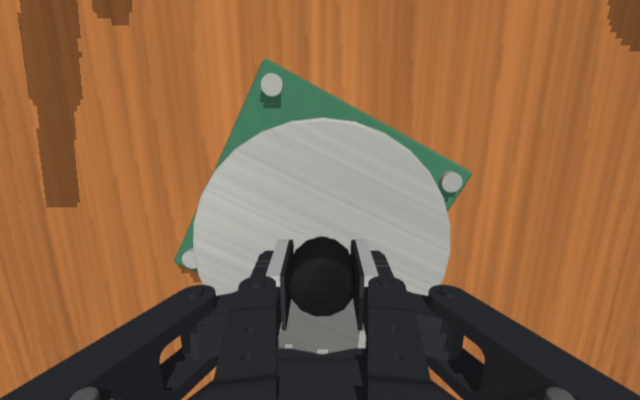

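```bash
python3 -m pendant '[{"x":0,"y":0,"z":0.03,"yaw":0,"fingers":20},{"x":0,"y":0,"z":0.06,"yaw":0,"fingers":20},{"x":0,"y":-0.03,"z":0.03,"yaw":0,"fingers":20},{"x":0.004,"y":-0.06,"z":0,"yaw":0,"fingers":20},{"x":0.004,"y":-0.075,"z":0,"yaw":0,"fingers":20},{"x":0.004,"y":-0.075,"z":0,"yaw":0,"fingers":20},{"x":0.004,"y":-0.075,"z":0,"yaw":0,"fingers":20},{"x":0,"y":-0.075,"z":0,"yaw":0,"fingers":20},{"x":0,"y":-0.07,"z":0,"yaw":0,"fingers":20},{"x":0,"y":-0.04,"z":-0.02,"yaw":0,"fingers":20},{"x":0,"y":0,"z":-0.04,"yaw":0,"fingers":20},{"x":0,"y":0,"z":-0.04,"yaw":0,"fingers":20}]' 60
python3 - <<'E'
from h import *
f=grab_frame("side"); save(f,"s3.png"); o=get_obs(); print(o["position"],o["contact_force"],o["grip_width"])
E
```

```text
time_s: 3.73
position: [0.5276, -0.2895, 0.0706]
ee_rot: [[0.005, 1.0, 0.002], [1.0, -0.005, -0.003], [-0.003, 0.002, -1.0]]
contact_force: [-0.3, 1.4, -3.6]
grip_width: 0.0261
[ 0.52523471 -0.28643418  0.06631922] [-0.35833892  0.79162831 -6.81206712] 0.026042461224451103
```

View pics/s3.png

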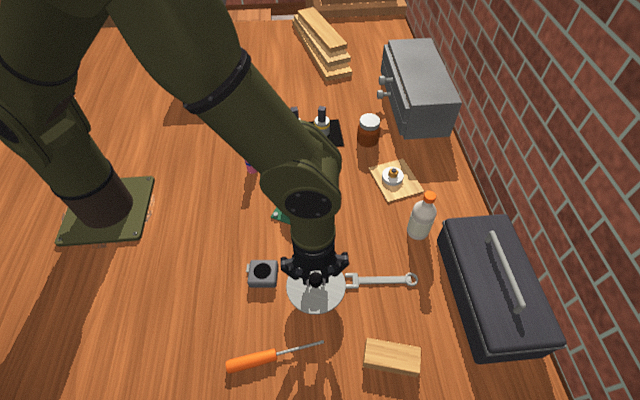

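Run:
```python
from h import *
from calib import *
import cv2
p3("wr",at(S,280,345,.004));p3("tape R",at(S,270,277,.015));p3("tape base",at(S,284,277,.0));p3("tape back",at(S,262,278,.028));p3("scr",at(S,342,322,.006))
```

```text
[ 0.5962 -0.2594  0.004 ] ('wr',)
[ 0.4407 -0.2247  0.015 ] ('tape R',)
[ 0.4387 -0.2528  0.    ] ('tape base',)
[ 0.4446 -0.2111  0.028 ] ('tape back',)
[ 0.5308 -0.3951  0.006 ] ('scr',)
```

```bash
python3 -m pendant '[{"x":-0.012,"y":-0.006,"z":-0.04,"yaw":0,"fingers":20},{"x":0,"y":0,"z":-0.03,"yaw":0,"fingers":20},{"x":0,"y":0,"z":-0.018,"yaw":0,"fingers":20},{"x":0,"y":0,"z":-0.006,"yaw":0,"fingers":20},{"x":0,"y":0,"z":0,"yaw":0,"fingers":20},{"x":0,"y":0,"z":0,"yaw":0,"fingers":20}]' 60
```

```text
time_s: 4.28
position: [0.5228, -0.2889, 0.0241]
ee_rot: [[-0.0, 1.0, 0.001], [1.0, 0.0, -0.0], [-0.0, 0.001, -1.0]]
contact_force: [0.1, 0.2, -3.3]
grip_width: 0.0262
```

```bash
python3 -m pendant '[{"x":0,"y":0,"z":-0.006,"yaw":0,"fingers":20},{"x":0,"y":0,"z":-0.004,"yaw":0,"fingers":20},{"x":0,"y":0,"z":0,"yaw":0,"fingers":20},{"x":0,"y":0,"z":0,"yaw":0,"fingers":20}]'
```

```text
time_s: 4.62
position: [0.523, -0.2892, 0.0195]
ee_rot: [[-0.0, 1.0, 0.002], [1.0, 0.0, -0.001], [-0.001, 0.002, -1.0]]
contact_force: [-0.9, 1.1, 5.8]
grip_width: 0.0266
```

```bash
python3 -m pendant '[{"x":0,"y":0,"z":0,"yaw":0,"fingers":85},{"x":0,"y":0,"z":0,"yaw":0,"fingers":85},{"x":0,"y":0,"z":0,"yaw":0,"fingers":85},{"x":0,"y":0,"z":0.03,"yaw":0,"fingers":85},{"x":0,"y":0,"z":0.07,"yaw":0,"fingers":85},{"x":0,"y":0.02,"z":0.07,"yaw":0,"fingers":85},{"x":0,"y":0.05,"z":0.06,"yaw":0,"fingers":85},{"x":0,"y":0.07,"z":0.04,"yaw":0,"fingers":85},{"x":0,"y":0.08,"z":0,"yaw":0,"fingers":85},{"x":0,"y":0.08,"z":0,"yaw":0,"fingers":85},{"x":0,"y":0.08,"z":0,"yaw":0,"fingers":85},{"x":0,"y":0.06,"z":0,"yaw":0,"fingers":85}]'
python3 -m pendant '[{"x":0,"y":0.02,"z":0,"yaw":0,"fingers":85},{"x":0,"y":0,"z":0,"yaw":0,"fingers":85},{"x":0,"y":0,"z":0,"yaw":0,"fingers":85}]'
python3 - <<'E'
from h import *
f=grab_frame("wrist"); save(f,"w5.png"); o=get_obs(); print(o["position"],o["contact_force"]); np.savez("w5.npz",K=f["intrinsics"],T=f["pose"])
p=proj(f,[.521,-.036,.03]);print(p)
r,c=map(int,p); save(f,"w5c.png",(r-75,r+75,c-75,c+75),4)
f=grab_frame("side"); save(f,"s5.png")
E
```

```text
time_s: 5.62
position: [0.5219, -0.065, 0.1537]
ee_rot: [[-0.003, 1.0, 0.001], [1.0, 0.003, 0.002], [0.002, 0.001, -1.0]]
contact_force: [0.3, 0.0, 0.7]
grip_width: 0.0849
time_s: 5.87
position: [0.522, -0.0597, 0.1533]
ee_rot: [[-0.0, 1.0, -0.0], [1.0, 0.0, -0.001], [-0.001, -0.0, -1.0]]
contact_force: [-0.5, -0.5, -0.1]
grip_width: 0.0853
[ 0.52191602 -0.06105443  0.15320409] [ 0.81716233 -0.37339571 -0.64417165]
(np.float64(163.49542109312293), np.float64(319.4767329948161))
```

View pics/w5c.png

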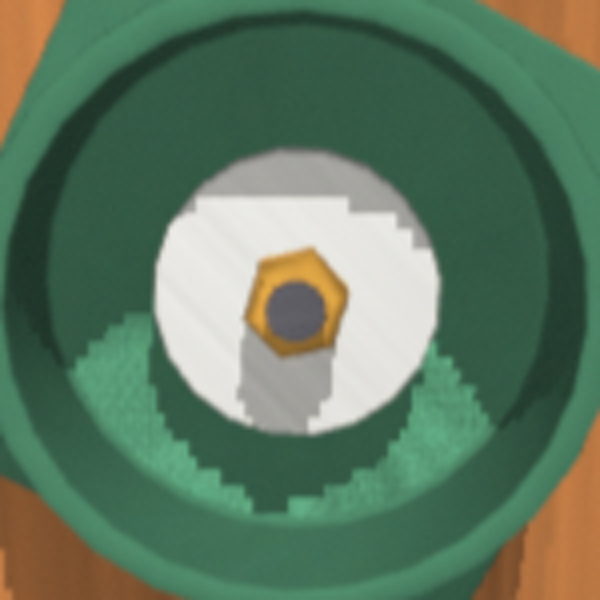

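View pics/s5.png

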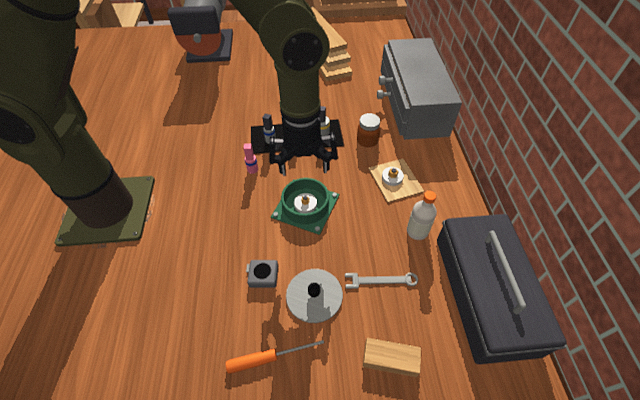

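```bash
cat > nut.py <<'E'
from h import *
from scipy.optimize import minimize
d=np.load("w5.npz"); F=dict(intrinsics=d["K"],pose=d["T"])
im=cv2.imread("pics/w5.png"); r,c=163,319
hsv=cv2.cvtColor(im,cv2.COLOR_BGR2HSV)
m=((hsv[...,0]>8)&(hsv[...,0]<28)&(hsv[...,1]>120)).astype(np.uint8)
w=np.zeros_like(m); w[r-30:r+30,c-30:c+30]=1; m*=w
m=cv2.morphologyEx(m,cv2.MORPH_CLOSE,np.ones((7,7)))
n,l,s,_=cv2.connectedComponentsWithStats(m); m=(l==1+np.argmax(s[1:,4])).astype(np.uint8)
cs,_=cv2.findContours(m,cv2.RETR_EXTERNAL,cv2.CHAIN_APPROX_NONE)
hull=cv2.convexHull(max(cs,key=cv2.contourArea)); M=cv2.fillConvexPoly(np.zeros((480,480),np.uint8),((hull.reshape(-1,2)-[c-30,r-30]+.5)*8).astype(int),1)
print(m.sum(), M.mean())
def sil(p):
    x,y,yaw,af=p; P=[]
    for z,k in[(.02,1),(.033,1),(.036,.87)]:
        for i in range(6):
            a=np.radians(yaw+30+60*i);R=af/np.sqrt(3)*k
            q=proj(F,[x+R*np.cos(a),y+R*np.sin(a),z]); P.append([(q[1]-(c-30)+.5)*8,(q[0]-(r-30)+.5)*8])
    h=cv2.convexHull(np.array(P,np.float32)).astype(int)
    return cv2.fillConvexPoly(np.zeros((480,480),np.uint8),h,1)
def cost(v):
    s=sil([v[0]/1000,v[1]/1000,v[2],v[3]/1000]); return 1-(s&M).sum()/((s|M).sum())
best=min((minimize(cost,[521,-36,y0,a0],method="Nelder-Mead",options=dict(initial_simplex=[[521,-36,y0,a0],[524,-36,y0,a0],[521,-33,y0,a0],[521,-36,y0+8,a0],[521,-36,y0,a0+3]])) for y0 in(-20,0,20) for a0 in(18,20,24)),key=lambda b:b.fun)
print(best.x,best.fun)
E
python3 nut.py
```

```text
303 0.1280425347222222
[519.54959432 -36.31715139 -17.95562044  17.43938828] 0.024988291964942788
```

```bash
python3 -m pendant '[{"x":-0.0235,"y":0.0625,"z":0.015,"yaw":0,"fingers":60},{"x":-0.0235,"y":0.0625,"z":0.015,"yaw":0,"fingers":60},{"x":-0.0235,"y":0.0625,"z":0.015,"yaw":0,"fingers":60},{"x":-0.0235,"y":0.0625,"z":0.015,"yaw":0,"fingers":60},{"x":-0.0235,"y":0.0625,"z":0.015,"yaw":0,"fingers":60},{"x":-0.0235,"y":0.0625,"z":0.015,"yaw":0,"fingers":60},{"x":-0.0235,"y":0.0625,"z":0,"yaw":0,"fingers":60},{"x":-0.0235,"y":0.0625,"z":0,"yaw":0,"fingers":60},{"x":0,"y":0,"z":0,"yaw":0,"fingers":60},{"x":0,"y":0,"z":0,"yaw":0,"fingers":60},{"x":0,"y":0,"z":0,"yaw":0,"fingers":60}]'
python3 - <<'E'
from h import *
f=grab_frame("wrist"); save(f,"w6.png"); o=get_obs(); print(o["position"],o["contact_force"]); np.savez("w6.npz",K=f["intrinsics"],T=f["pose"])
for x,y in [(.428,.214),(.507,.235),(.587,.229)]:
  print(proj(f,[x,y,.099]),proj(f,[x,y,.054]))
for n in ["socket_blue","socket_red","socket_yellow","mat"]: print(n,find_in(n,f)[:3])
E
```

```text
time_s: 6.88
position: [0.4289, 0.1889, 0.1982]
ee_rot: [[0.003, 1.0, 0.0], [1.0, -0.003, -0.002], [-0.002, 0.0, -1.0]]
contact_force: [1.3, 0.4, 0.5]
grip_width: 0.0599
[0.42899619 0.18848235 0.19817996] [ 0.04552797 -0.4774626  -1.22933615]
(np.float64(166.83687247005923), np.float64(319.2827048258155)) (np.float64(157.86997829107554), np.float64(319.6290422523031))
(np.float64(137.4701201136243), np.float64(429.645746412231)) (np.float64(132.83575820563237), np.float64(413.04209221876175))
(np.float64(145.62958172412573), np.float64(540.1308130220946)) (np.float64(139.77397432292975), np.float64(506.7364278997875))
socket_blue [{'pixel': [147.8, 319.9], 'p': 0.83}, {'pixel': [262.8, 268.2], 'p': 0.74}]
socket_red [{'pixel': [121.9, 412.5], 'p': 0.84}]
socket_yellow [{'pixel': [126.7, 505.6], 'p': 0.76}]
mat [{'pixel': [123.4, 382.9], 'p': 0.6}]
```

View pics/w6.png

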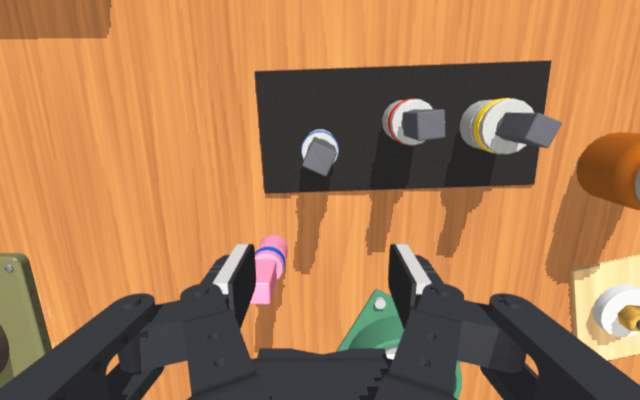

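Run:
```python
import cv2
a=cv2.imread("pics/w6.png")[90:200,270:380]; cv2.imwrite("pics/w6b.png",cv2.resize(a,None,fx=5,fy=5,interpolation=cv2.INTER_CUBIC))
a=cv2.imread("pics/w6.png")[85:165,370:570]; cv2.imwrite("pics/w6r.png",cv2.resize(a,None,fx=4,fy=4,interpolation=cv2.INTER_CUBIC))
```

```text
(no output)
```

View pics/w6b.png

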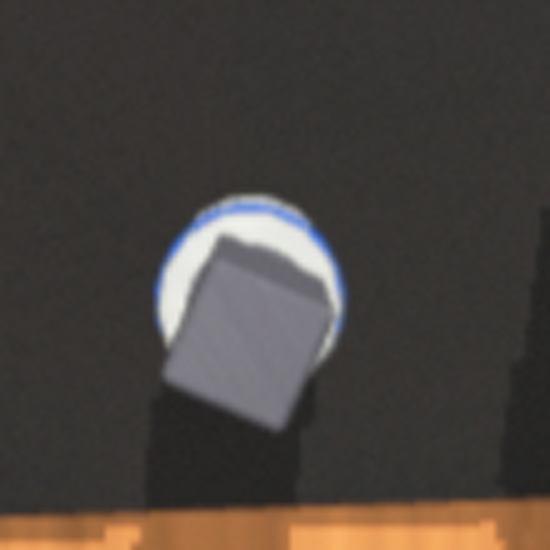

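View pics/w6r.png

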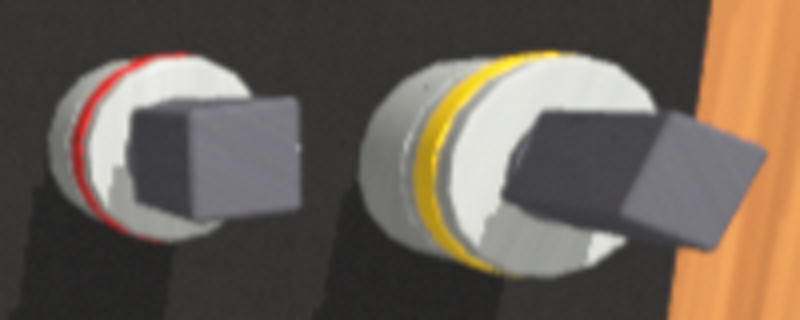

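Run:
```python
from h import *
d=np.load("w6.npz"); F=dict(intrinsics=d["K"],pose=d["T"])
for n,s,x0,y0,C in [("blue",5,270,90,[(220,258),(332,312),(278,432),(163,378)]),("red",4,370,85,[(190,103),(298,97),(301,208),(193,220)]),("yel",4,370,85,[(668,112),(767,153),(715,250),(622,208)])]:
    P=np.array([at(F,y/s+y0-.4,x/s+x0-.4,.099)[:2] for x,y in C]); e=np.roll(P,-1,0)-P
    print(n,P.mean(0),np.degrees(np.arctan2(e[:,1],e[:,0])),np.linalg.norm(e,axis=1))
```

```text
blue [0.42799974 0.21994693] [ -25.72121499 -113.86916268  154.34343293   63.91025426] [0.01790444 0.01929074 0.01865206 0.01930211]
red [0.50714751 0.24439433] [   2.93665902  -82.96738019 -173.82949416   95.72806191] [0.01882872 0.01927964 0.01924589 0.02034022]
yel [0.58701742 0.24008543] [ -20.69543917 -109.8425898   157.30806266   71.93568826] [0.01997314 0.01809933 0.01945384 0.01743796]
```

```bash
python3 -m pendant '[{"x":0,"y":0.0145,"z":-0.03,"yaw":-0.143,"fingers":60},{"x":-0.001,"y":0.0145,"z":-0.03,"yaw":-0.143,"fingers":60},{"x":0,"y":0.0145,"z":-0.03,"yaw":-0.143,"fingers":60},{"x":-0.001,"y":0.0145,"z":-0.03,"yaw":-0.143,"fingers":60},{"x":0,"y":0,"z":0,"yaw":0,"fingers":60},{"x":0,"y":0,"z":0,"yaw":0,"fingers":60}]'
python3 - <<'E'
from h import *
f=grab_frame("wrist"); save(f,"w7.png"); o=get_obs(); print(o["position"],o["ee_rot"][0,1],o["ee_rot"][1,1]); np.savez("w7.npz",K=f["intrinsics"],T=f["pose"])
print(proj(f,[.428,.2175,.099]))
E
```

```text
time_s: 7.63
position: [0.4268, 0.2195, 0.1379]
ee_rot: [[0.432, 0.902, -0.001], [0.902, -0.432, -0.001], [-0.002, -0.001, -1.0]]
contact_force: [0.3, -1.0, -0.5]
grip_width: 0.0599
[0.42719465 0.21928271 0.13853796] 0.9017934324728959 -0.4321673007831542
(np.float64(230.2317584422151), np.float64(323.5806958751489))
```

View pics/w7.png

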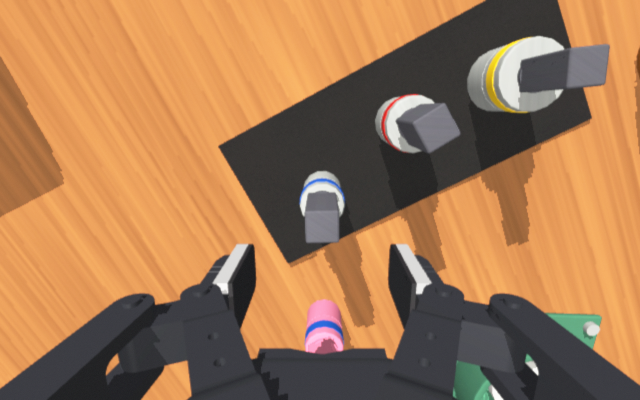

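```bash
python3 -m pendant '[{"x":0.002,"y":0.002,"z":-0.05,"yaw":0,"fingers":60},{"x":0,"y":0,"z":-0.06,"yaw":0,"fingers":60},{"x":0,"y":0,"z":-0.046,"yaw":0,"fingers":50},{"x":0,"y":0,"z":0,"yaw":0,"fingers":12},{"x":0,"y":0,"z":0,"yaw":0,"fingers":12},{"x":0,"y":0,"z":0,"yaw":0,"fingers":12},{"x":0,"y":0,"z":0,"yaw":0,"fingers":12},{"x":0,"y":0,"z":0,"yaw":0,"fingers":12},{"x":0,"y":0,"z":0,"yaw":0,"fingers":12}]' 80
python3 - <<'E'
from h import *
f=grab_frame("wrist"); save(f,"w8.png"); o=get_obs(); print(o["position"],o["contact_force"],o["grip_width"])
E
```

```text
time_s: 8.43
position: [0.4287, 0.2213, 0.0614]
ee_rot: [[0.434, 0.901, 0.002], [0.901, -0.434, 0.001], [0.002, 0.001, -1.0]]
contact_force: [-0.8, 0.5, 4.2]
grip_width: 0.0191
[0.42868622 0.2213565  0.06139234] [ 1.20923049 -0.43043953  5.91171971] 0.019405205978281364
```

View pics/w8.png

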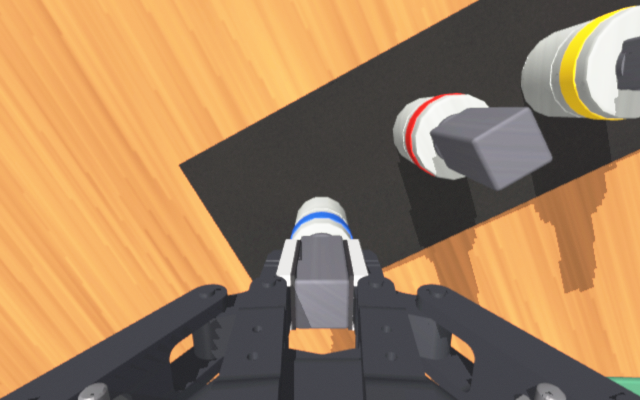

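Run:
```python
import cv2
a=cv2.imread("pics/w8.png")[190:340,260:390]; cv2.imwrite("pics/w8c.png",cv2.resize(a,None,fx=4,fy=4,interpolation=cv2.INTER_CUBIC))
```

```text
(no output)
```

View pics/w8c.png

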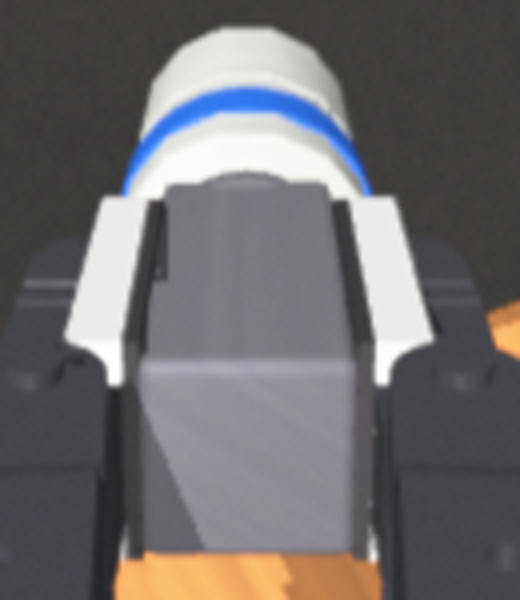

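```bash
cat > toolcam.py <<'E'
from h import *
def offs(f,o,pts,z):
    p=np.mean([at(f,r,c,z) for r,c in pts],0); R=np.array(o["ee_rot"]); d=p-np.array(o["position"])
    return p, R.T@d
E
python3 - <<'E'
from toolcam import *
f=grab_frame("wrist");o=get_obs()
for z in (.099,):
  P=[(362/4+190,142/4+260),(362/4+190,356/4+260),(552/4+190,352/4+260),(552/4+190,142/4+260)]
  print(offs(f,o,P,z)); Q=np.array([at(f,r-.4,c-.4,z) for r,c in P]); e=np.roll(Q,-1,0)-Q; print(np.linalg.norm(e,axis=1),np.degrees(np.arctan2(e[:,1],e[:,0])))
E
```

```text
(array([0.42915126, 0.22015885, 0.099     ]), array([-0.0007868 ,  0.00099188, -0.03765376]))
[0.01874719 0.01927705 0.01919693 0.01927701] [ -25.74164542 -115.57184203  154.24654772   63.09135083]
```

```bash
python3 -m pendant '[{"x":0,"y":0,"z":0.04,"yaw":0,"fingers":12},{"x":0,"y":0,"z":0.07,"yaw":0,"fingers":12},{"x":0.0103,"y":-0.0272,"z":0.06,"yaw":0.057,"fingers":12},{"x":0.0203,"y":-0.057,"z":0.03,"yaw":0.057,"fingers":12},{"x":0.022,"y":-0.062,"z":0,"yaw":0.057,"fingers":12},{"x":0.022,"y":-0.062,"z":0,"yaw":0,"fingers":12},{"x":0.022,"y":-0.062,"z":0,"yaw":0,"fingers":12},{"x":0.022,"y":-0.062,"z":0,"yaw":0,"fingers":12},{"x":0.022,"y":-0.062,"z":0,"yaw":0,"fingers":12},{"x":0.022,"y":-0.062,"z":0,"yaw":0,"fingers":12},{"x":0.020,"y":-0.0588,"z":0,"yaw":0,"fingers":12},{"x":0,"y":0,"z":0,"yaw":0,"fingers":12}]'
python3 -m pendant '[{"x":0,"y":0,"z":-0.04,"yaw":0,"fingers":12},{"x":0,"y":0,"z":-0.02,"yaw":0,"fingers":12},{"x":0,"y":0,"z":0,"yaw":0,"fingers":12},{"x":0,"y":0,"z":0,"yaw":0,"fingers":12}]'
python3 - <<'E'
from h import *
f=grab_frame("wrist"); save(f,"w9.png"); o=get_obs(); print(o["position"],o["contact_force"],o["grip_width"],np.degrees(np.arctan2(o["ee_rot"][1,1],o["ee_rot"][0,1])))
f=grab_frame("side"); save(f,"s9.png",(150,250,240,380),5)
E
```

```text
time_s: 9.53
position: [0.5208, -0.0453, 0.1605]
ee_rot: [[0.32, 0.947, 0.002], [0.947, -0.32, -0.006], [-0.005, 0.004, -1.0]]
contact_force: [-0.4, -1.3, -1.9]
grip_width: 0.0193
time_s: 9.87
position: [0.5184, -0.0358, 0.1299]
ee_rot: [[0.309, 0.951, -0.002], [0.951, -0.309, 0.0], [-0.001, -0.002, -1.0]]
contact_force: [0.2, 0.6, -1.6]
grip_width: 0.0191
[ 0.51905828 -0.0358188   0.13040931] [-0.06707101 -0.85447838 -0.61388729] 0.01918939976710163 -17.973193820898818
```

View pics/w9.png

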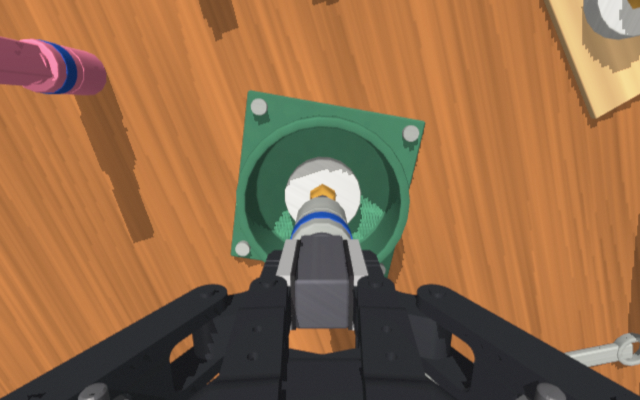

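View pics/s9.png

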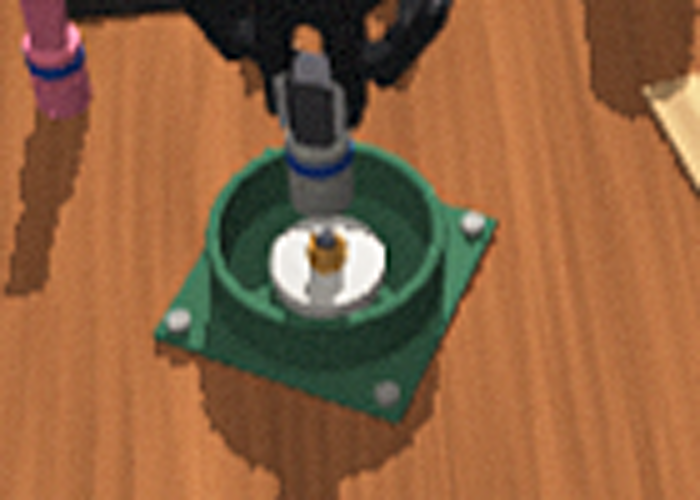

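```bash
python3 -m pendant '[{"x":0.001,"y":0,"z":-0.03,"yaw":0,"fingers":12},{"x":0,"y":0,"z":-0.03,"yaw":0,"fingers":12},{"x":0,"y":0,"z":-0.01,"yaw":0,"fingers":12},{"x":0,"y":0,"z":-0.01,"yaw":0,"fingers":12},{"x":0,"y":0,"z":0,"yaw":0,"fingers":12}]'
python3 -m pendant '[{"x":0,"y":0,"z":-0.006,"yaw":0,"fingers":12},{"x":0,"y":0,"z":-0.006,"yaw":0,"fingers":12},{"x":0,"y":0,"z":0,"yaw":0,"fingers":12}]'
```

```text
time_s: 10.38
position: [0.5197, -0.0361, 0.0901]
ee_rot: [[0.309, 0.951, -0.001], [0.951, -0.309, 0.0], [-0.0, -0.001, -1.0]]
contact_force: [-0.2, 0.7, -1.7]
grip_width: 0.0192
time_s: 10.63
position: [0.52, -0.0361, 0.0843]
ee_rot: [[0.309, 0.951, 0.0], [0.951, -0.309, 0.0], [0.001, 0.0, -1.0]]
contact_force: [-0.1, 1.1, -3.1]
grip_width: 0.0189
```

```bash
python3 -m pendant '[{"x":0,"y":0,"z":-0.006,"yaw":0,"fingers":12},{"x":0,"y":0,"z":-0.006,"yaw":0,"fingers":12},{"x":0,"y":0,"z":0,"yaw":0,"fingers":12},{"x":0,"y":0,"z":0,"yaw":0,"fingers":12}]'
python3 - <<'E'
from h import *
f=grab_frame("wrist"); save(f,"w10.png",(150,350,222,422),3); f=grab_frame("side"); save(f,"s10.png",(150,250,240,380),5)
E
```

```text
time_s: 10.97
position: [0.5199, -0.0361, 0.0781]
ee_rot: [[0.309, 0.951, -0.0], [0.951, -0.309, 0.0], [0.0, -0.0, -1.0]]
contact_force: [-0.5, 2.1, -3.0]
grip_width: 0.0192
```

View pics/w10.png

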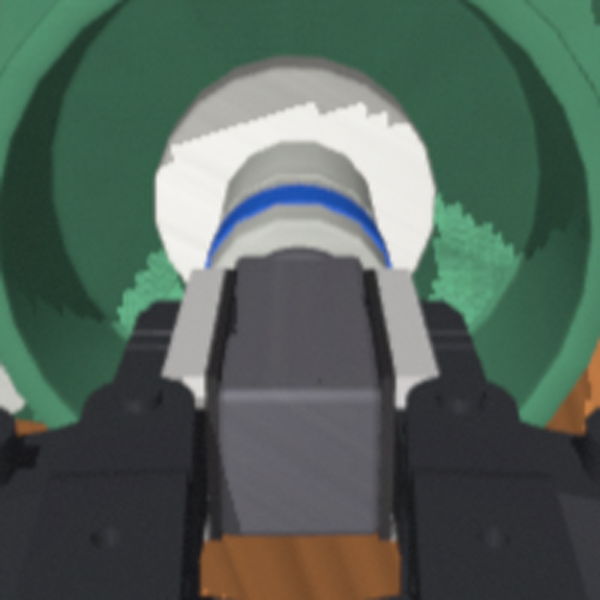

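View pics/s10.png

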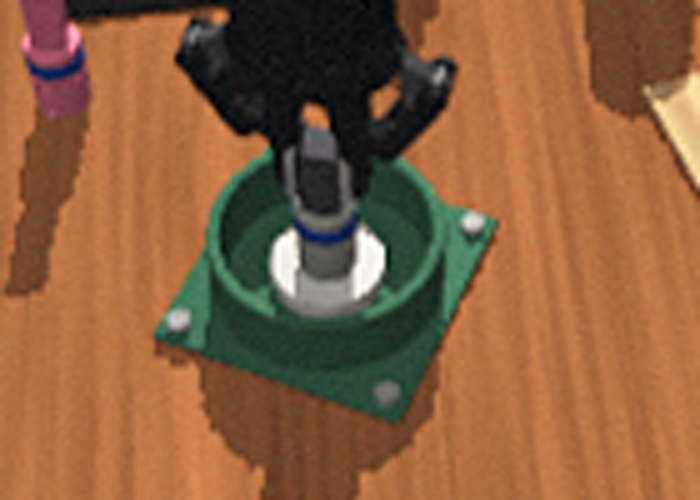

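```bash
python3 -m pendant '[{"x":0,"y":0,"z":-0.004,"yaw":0,"fingers":12},{"x":0,"y":0,"z":0,"yaw":0,"fingers":12},{"x":0,"y":0,"z":0,"yaw":0,"fingers":12},{"x":0,"y":0,"z":0,"yaw":0,"fingers":12}]'
python3 - <<'E'
from h import *
f=grab_frame("side"); save(f,"s11.png"); o=get_obs(); print(o["position"],o["contact_force"],o["grip_width"])
E
```

```text
time_s: 11.4
position: [0.5199, -0.0361, 0.0774]
ee_rot: [[0.309, 0.951, 0.001], [0.951, -0.309, 0.0], [0.0, 0.001, -1.0]]
contact_force: [-3.2, 3.3, 9.4]
grip_width: 0.0191
[ 0.5199505  -0.03610415  0.07738308] [-1.38257762  3.30074103  9.05749492] 0.019157259614555045
```

View pics/s11.png

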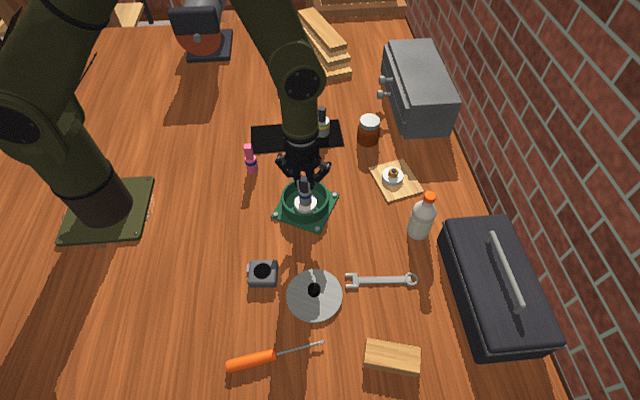

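The socket bottomed out at the predicted height (TCP z 0.0774 m) with 9 N pushing up. The lid lies flat around pixel (295, 314), and the other sockets are still on the mat.

```bash
python3 -c "
from workcell import *
print(hand_in())"
```

```text
the job is handed in; nothing more can be done
None
```

I lifted the lid off by its knob and laid it flat and knob up on the bench at about (0.523, -0.289), roughly 250 mm from the housing. I then tried the blue socket first, since it is the smallest. It slid fully down over the nut, so it is the one that fits, and I handed in while still gripping it. The red and yellow sockets, the pink look-alike and the bystanders were never handled.

**Seating:** in the last check the tool stopped at z 0.0774 m, exactly the height expected for the socket resting on the hub. The hub pushed back with about 9 N, the tool stood vertical to about 0.001 rad, and the fingers read 19.2 mm with the grip set to 80 N.

**Position:** the socket is about 1 mm from my estimate of the nut's axis.

**Pictures:** the last side view shows the lid flat and clear of the housing and the bystanders where they were. The arm partly hid the mat there, so the red socket did not show in it.

**Failed or disagreed:** the very first move was refused because a row lacked "yaw", and I resent it. The side and wrist cameras disagreed by about 5 mm on the blue socket's y position. I settled that with a closer wrist view before gripping. Nothing else failed. `hand_in()` reported no verdict.

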